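# Clamp a round pressure flask down in the sprung ring cradle

## Task

Nest the middle-sized of the three aluminium cups (the larger of the two that stand on the case top) concentrically in the large cup that already sits in the sprung ring cradle, until its shoulder rests on the large cup's rim, and let go of it. Then set the round flask upright, ball down, on the rim of that nested cup, press it straight down until the sprung ring is right down on its stops, and keep hold of it: the program finishes while the hand still holds the flask down with the spring fully compressed. Leave the small cup and the other things lying about where they are.

Things in the scene. Friction and masses are not known exactly. Their poses are not given: they have to be found in the camera images.
- cradle: sprung ring cradle, fixed to the case top: dark base plate 130x130x10 mm, three sprung guide posts with nuts (tops at z 62 mm), three stop studs, steel ring 120 mm outside, 76 mm bore, 10 mm thick, upper face at z = 56 mm when up. Origin: centre of the plate's underside, z up.
- ring_seat (a point): centre of the ring's bore at its upper face; z up. It moves down with the ring.
- ring (a joint): how far the sprung ring is pressed down, m: 0 = up, 0.018 = on the stop studs. About 9 N on the ring starts it and 17 N brings it to the stop, weights on it included (cups and flask weigh 5 to 7 N and do not move it by themselves). It springs back when let go.
- cup_large: aluminium reducing cup, upright, open top: spigot 72 mm dia, z 0-22 mm (chamfered foot), under a wider rim band 86 mm dia, z 22-46 mm; bore 58 mm, floor 4 mm. Origin: centre of its underside. 0.15 kg. Starts seated in the cradle, shoulder (z 22) on the ring's upper face, rim 80 mm above the case top.
- cup_medium: aluminium reducing cup, upright, open top: spigot 54 mm dia, z 0-22 mm (chamfered foot), under a wider rim band 66 mm dia, z 22-46 mm; bore 44 mm, floor 4 mm. Origin: centre of its underside. 0.12 kg. The larger of the two on the case top; grip across the band. Fits the large bore with 2 mm play all round; nested, shoulder on the large rim, origin 24 mm above the large cup's.
- cup_small: aluminium reducing cup, upright, open top: spigot 38 mm dia, z 0-22 mm (chamfered foot), under a wider rim band 50 mm dia, z 22-46 mm; bore 28 mm, floor 4 mm. Origin: centre of its underside. 0.08 kg. The smaller of the two cups on the case top; not needed. The two change places.
- flask: grey round steel flask, upright: ball 64 mm dia centred 29 mm above its flat foot (27 mm wide); plain round neck 26 mm dia, z 58-88 mm, to grip from above. Origin: centre of the foot, z up. About 0.3 kg. On the medium cup's rim it centres itself, foot 9 mm below the rim (origin 37 mm above that cup's).
- spanner: open/ring combination spanner, 192 mm long (its y axis), 8 mm thick, lying flat in front of the cradle; origin under its middle. Bystander.
- nipple: brass threaded nipple, 37x29x26 mm, between cradle and flask; origin under its middle. Bystander.
- tape_roll: small dark roll of tape lying flat, 53 mm across, 19 mm high; origin under its middle. Bystander.
There are look-alikes about, which are no part of the job. What is shaped like the flask but orange is not meant.

How it is judged:
By the outcome, as a careful person would: the job done as asked, in the order asked, and still so for the second after the job is handed in, while the arm keeps its last pose, push and grip.
It also fails if it takes over 59 s, if anything falls off the work surface, if the arm or the gripper's body presses on something with over 40 N, if the wrist force passes 120 N, or if a joint passes its speed limit or range.

## Robot

A 6-joint arm with a two-finger parallel gripper is mounted at the origin on a cart in front of the work surface, level with it; the furniture and walls round the work are solid. World frame = base frame: x ahead of the robot, y to its left, z up, the work surface at z = 0. Lengths are in m, angles in rad, forces in N, time in s.
With the tool pointing down it reaches from about 0.35 to 1 m from the base axis. Payload 7.1 kg.
Tool frame: the origin (TCP) lies on the centre line of the jaws, within the pads' length; the fingertips stand manip.tip_extent ahead of it and the grasp point (between the pads) lies 8 mm behind it (manip.tip_extent is the distance from the TCP to the fingertips, in m); z points along the fingers, y is the line along which they close (so a half turn about z gives the same grasp; the last joint's range is limited). The gripper opens to 85 mm and grips with 20 to 120 N. Pads are 22 mm wide; open, the fingers measure 114 mm over their backs; the gripper's body (76 mm by 85 mm) begins 54 mm behind the grasp point. The pads swing forward as they close: fully open they stand 13 mm farther back than shut.
Start: joints at [-1.17, 0.423, 1.63, -0, 1.089, -0.019], TCP at [0.255, -0.571, 0.242] pointing down, gripper open.
Joint ranges: [-3, 3], [-0.9, 2.11], [0.09, 2.58], [-1.31, 4.45], [0.11, 2.69], [-2.54, 2.54]. Speed limits (rad/s): [2.39, 2.39, 3.01, 3.14, 3.14, 3.14].

## Interface

Orientations are given as a rotation vector (axis times angle).
In Python, from bench import manip gives the robot as it stands.
- The arm moves only by the shell command python3 -m crank 'ROWS' [FORCE]. ROWS is JSON, a list of rows, each an object with "jaw": the opening in per cent of the stroke, from 0 (shut) to 100 (fully open); "xyz": the shift along the tool's x, y, z in mm, a list of three; "twist": the turn about the tool's z in degrees. A call has 1 to 20 rows; each row shifts and turns the commanded pose from where the row before left it, along the tool's axes as they then stand; what a row does not reach is not made up. A row lasts 1/8 s, in which the tool goes at most 62.5 mm and 10.7 degrees, less where a joint would pass 70% of its speed; a pose out of reach is approached as far as the arm can. A call is refused whole if a number of a shift passes 62.5 or a number of a turn 10.7, either way. A call with a gripper value outside its range is refused whole. The fingers move at their own pace and stop on an object; FORCE is the grip in N (left out, the last holds). Time passes only in rows, so rows that do not move let the fingers close. It gives the time, the measured TCP pose, the force, the opening and the grip force at its end, in the units of the state.
- manip.read_state(): the state, without advancing time (a new reading comes with each control period).
- manip.capture(name): name is "scene" or "top"; returns a dict with "pixels" (480x640x3 uint8, blue, green, red), "fx", "fy", "cx", "cy" (pixels), "R" (3x3) and "t" (3): a world point X has camera coordinates R X + t. Camera axes: x right, y down, z forward; pixel columns grow to the right and rows downward; lengths in m; the calibration is good to about 2 mm. A picture is of the moment at which its call begins. There is no depth.
- manip.job_done(): hands the job in; it is judged then, once.
The state is a dict: "time": time; "q": joint angles; "joint_velocities": joint speeds; "effort": joint torques, N m; "tcp_pos": TCP position; "eef_rot": TCP orientation; "wrist_force": force on the tool from outside, world axes, zero at the start; "wrist_torque": the same for the moment, N m; "width": opening from 0.0 (shut) to 1.0 (fully open); "grip_force": force on a finger pad.
Only numpy, scipy, OpenCV 4.12 (cv2) and the standard library are available. Lean on these libraries where they do the work, as an engineer would, in place of code of your own. Each camera call takes 0.05 s, during which the arm holds its last target. There are 200 camera calls.

## Working session

There is one attempt and no reset: what is moved stays moved. The work goes in short steps, Python scripts to look and compute and a shell command to move; the robot and the scene stay as the last step left them, time stands still between calls to the robot, and variables do not carry over. Pictures are saved under pics/ and viewed, at most 10 in all, crops included, and the job is handed in when it is done.

```bash
mkdir -p pics; cat > h.py <<'E'
import numpy as np, cv2
from bench import manip
def cap(n): return manip.capture(n)
def px2w(c,u,v,z):
    d=c["R"].T@np.array([(u-c["cx"])/c["fx"],(v-c["cy"])/c["fy"],1.]) if isinstance(c["R"],np.ndarray) else np.array(c["R"]).T@np.array([(u-c["cx"])/c["fx"],(v-c["cy"])/c["fy"],1.])
    o=-np.array(c["R"]).T@np.array(c["t"])
    return o+d*(z-o[2])/d[2]
def w2px(c,X):
    p=np.array(c["R"])@np.array(X)+np.array(c["t"]); return c["fx"]*p[0]/p[2]+c["cx"],c["fy"]*p[1]/p[2]+c["cy"]
E
python3 - <<'E'
from h import *
import pickle
for n in("scene","top"):
    c=cap(n); cv2.imwrite(f"pics/{n}0.png",c["pixels"]); pickle.dump(c,open(n+"0.pkl","wb"))
    print(n,-np.array(c["R"]).T@np.array(c["t"]),c["fx"])
s=manip.read_state(); print(s, manip.tip_extent)
E
```

```text
scene [-0.6335598   0.91726118  0.99409842] 488.49470977405934
top [0.44352176 0.21167435 1.4300807 ] 526.1561586208021
{'time': 0.1, 'q': array([-1.16998746e+00,  4.23748692e-01,  1.63061662e+00,  2.29067986e-05,
        1.08860270e+00, -1.90247958e-02]), 'joint_velocities': array([-0.00021083,  0.00104021, -0.00245676, -0.00128812, -0.00114137,
        0.00034715]), 'effort': array([ 3.71878441e-04, -5.58426332e+01, -2.82444817e+01,  1.67107186e-05,
        2.95406753e-03, -4.76187196e-06]), 'tcp_pos': array([ 0.25458248, -0.57027373,  0.24163204]), 'eef_rot': array([-3.07130815e+00, -6.54342018e-01,  3.78452718e-04]), 'wrist_force': array([-0.14836217,  0.17510642, -0.11692144]), 'wrist_torque': array([ 0.01807775,  0.08540386, -0.02087292]), 'grip_force': 0.0, 'width': 1.00144773374785} 0.011
```

View pics/scene0.png

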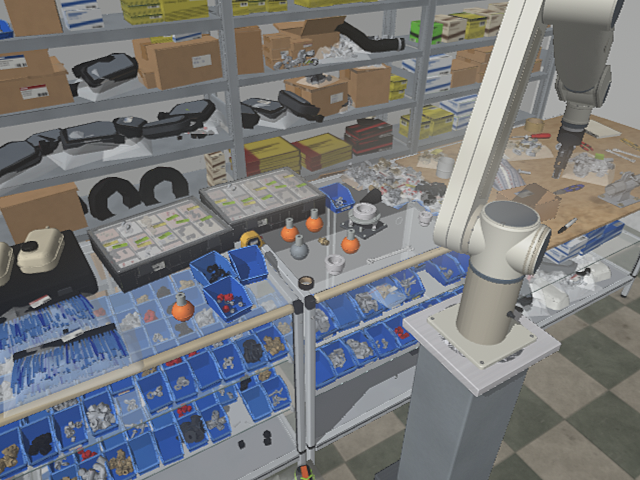

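View pics/top0.png

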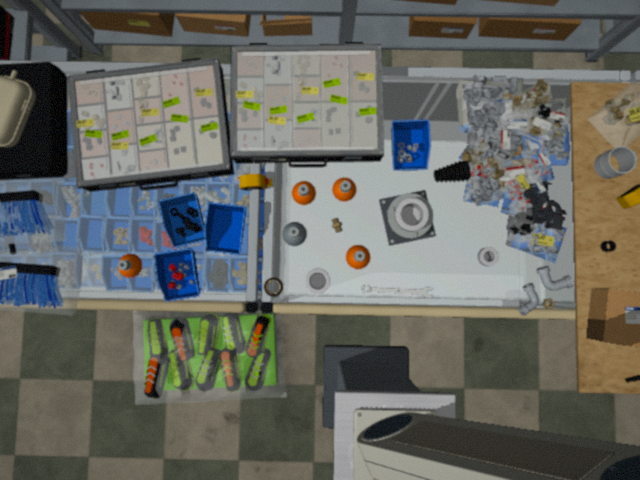

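The top view shows one grey flask at (294,234). The orange look-alikes are at (303,192), (344,188), (358,257) and (130,265). The cradle is at (409,217), and the cups are at (317,280) and (488,256). The left cup looks larger, so I'll confirm with an enlarged crop.

```bash
python3 - <<'E'
from h import *
im=cv2.imread("pics/top0.png")
f=lambda x0,y0,w,h,k:cv2.resize(im[y0:y0+h,x0:x0+w],None,fx=k,fy=k,interpolation=cv2.INTER_CUBIC)
a=np.hstack([f(292,255,50,50,8),f(463,231,50,50,8)])  # cups
b=np.hstack([f(269,209,50,50,4),f(374,182,70,50,4),f(374,205,70,50,4)])
b=np.hstack([b,np.zeros((200,800-b.shape[1],3),np.uint8)])
cv2.imwrite("pics/c1.png",np.vstack([a,b]))
E
```

```text
(no output)
```

View pics/c1.png

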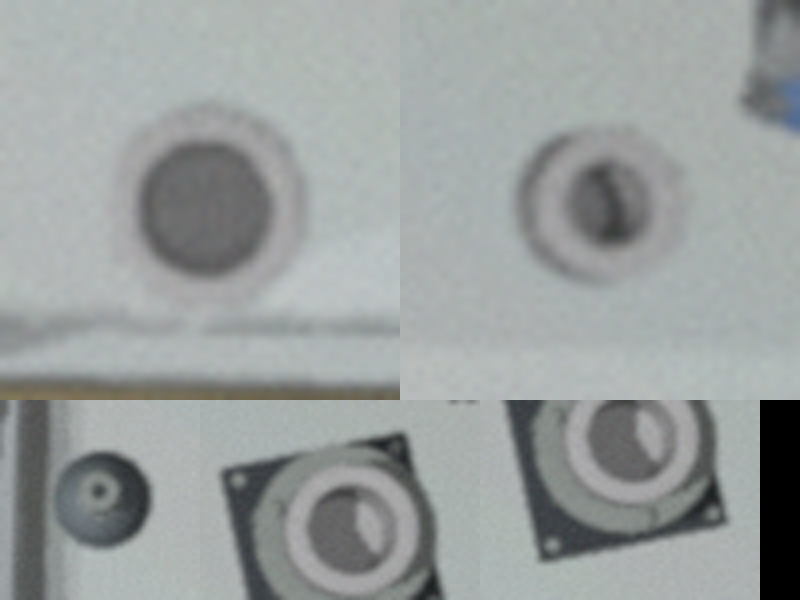

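The left cup, with a bore of about 16.5 px (44 mm), is the medium one. The right cup's bore is about 10.6 px (28 mm), so it's the small one. The grey ball at (294,234) is the flask.

```bash
python3 - <<'E'
from h import *
import pickle
c=pickle.load(open("top0.pkl","rb"))
for n,u,v,z in [("med",317.25,280.5,.046),("large",411.75,213.75,.08),("flaskneck",293.5,231.25,.088),("flaskball",294.25,233.5,.029),("orange",358,257,.05),("orange2",303,192,.05),("orange3",344,188,.05),("nipple",337,225,.026),("tape",273,287,.019)]:
    print(n,px2w(c,u,v,z).round(4))
s=manip.read_state()
R=cv2.Rodrigues(s["eef_rot"])[0];print(R.round(3))
# scene crop check
im=cv2.imread("pics/scene0.png")
cv2.imwrite("pics/c2.png",cv2.resize(im[190:290,240:400],None,fx=5,fy=5,interpolation=cv2.INTER_CUBIC))
cs=pickle.load(open("scene0.pkl","rb"))
for n,u,v,z in [("med",317.25,280.5,.046),("large",411.75,213.75,.08),("flaskneck",293.5,231.25,.088)]:
    p=w2px(cs,px2w(c,u,v,z)); print(n,p,"crop",(p[0]-240+.5)*5,(p[1]-190+.5)*5)
E
```

```text
med [0.4419 0.2111 0.046 ]
large [ 0.6184 -0.0293  0.08  ]
flaskneck [0.5663 0.2745 0.088 ]
flaskball [0.5657 0.2751 0.029 ]
orange [0.5054 0.1056 0.05  ]
orange2 [0.6748 0.2535 0.05  ]
orange3 [0.6876 0.145  0.05  ]
nipple [0.5911 0.1611 0.026 ]
tape [0.4221 0.3289 0.019 ]
[[ 0.913  0.408 -0.001]
 [ 0.408 -0.913  0.001]
 [ 0.    -0.001 -1.   ]]
med (np.float64(334.23325306501596), np.float64(259.68871803714086)) crop 473.6662653250798 350.9435901857043
large (np.float64(364.0149364033511), np.float64(208.19430962892525)) crop 622.5746820167556 93.47154814462627
flaskneck (np.float64(298.6404176755651), np.float64(236.15468513781516)) crop 295.7020883778256 233.27342568907582
```

View pics/c2.png

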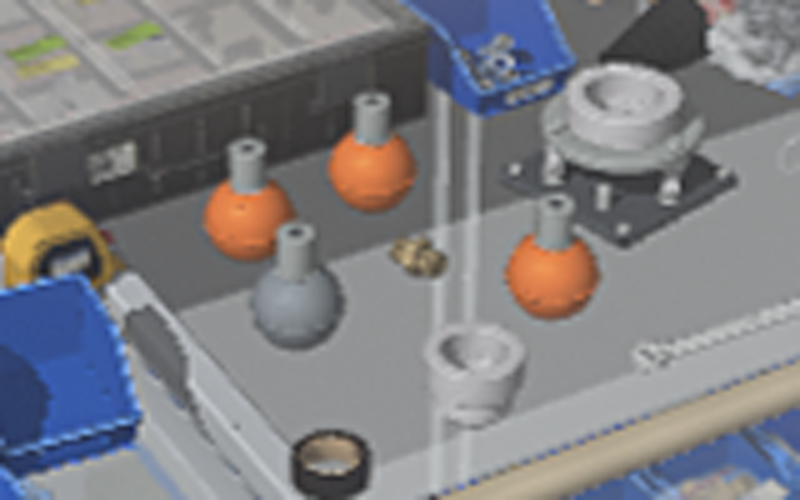

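All the positions agree between the two views. I'll go above the medium cup with the tool yaw squared to the world.

```bash
python3 -m crank '[{"twist":8.03},{"twist":8.03},{"twist":8.03},{"xyz":[14,-52,0]},{"xyz":[14,-52,0]},{"xyz":[14,-52,0]},{"xyz":[14,-52,0]},{"xyz":[14,-52,0]},{"xyz":[14,-52,0]},{"xyz":[14,-52,0]},{"xyz":[14,-52,0]},{"xyz":[14,-52,0]},{"xyz":[14,-52,0]},{"xyz":[14,-52,0]},{"xyz":[13,-52,0]},{"xyz":[10,-52,0]},{"xyz":[10,-52,0]},{"xyz":[0,-53,0]},{"xyz":[0,0,0]}]'; python3 -c "
from bench import manip;s=manip.read_state();print(s['q'],s['tcp_pos'],s['eef_rot'])"
```

```text
[-1.16998746e+00  4.23748692e-01  1.63061662e+00  2.29067986e-05
  1.08860270e+00 -1.90247958e-02] [ 0.25458248 -0.57027373  0.24163204] [-3.07130815e+00 -6.54342018e-01  3.78452718e-04]validation failed for argument at $[0]...
```

```bash
python3 -m crank '[{"jaw":100,"xyz":[0,0,0],"twist":8.03},{"jaw":100,"xyz":[0,0,0],"twist":8.03},{"jaw":100,"xyz":[0,0,0],"twist":8.03},{"jaw":100,"xyz":[14,-52,0],"twist":0},{"jaw":100,"xyz":[14,-52,0],"twist":0},{"jaw":100,"xyz":[14,-52,0],"twist":0},{"jaw":100,"xyz":[14,-52,0],"twist":0},{"jaw":100,"xyz":[14,-52,0],"twist":0},{"jaw":100,"xyz":[14,-52,0],"twist":0},{"jaw":100,"xyz":[14,-52,0],"twist":0},{"jaw":100,"xyz":[14,-52,0],"twist":0},{"jaw":100,"xyz":[14,-52,0],"twist":0},{"jaw":100,"xyz":[14,-52,0],"twist":0},{"jaw":100,"xyz":[14,-52,0],"twist":0},{"jaw":100,"xyz":[13,-52,0],"twist":0},{"jaw":100,"xyz":[10,-52,0],"twist":0},{"jaw":100,"xyz":[10,-52,0],"twist":0},{"jaw":100,"xyz":[0,-53,0],"twist":0},{"jaw":100,"xyz":[0,0,0],"twist":0}]'; python3 -c "
from bench import manip;s=manip.read_state();print(s['q'],s['tcp_pos'],s['eef_rot'])"
```

```text
time: 2.48
tcp_pos: [0.4421, 0.2131, 0.2421]
eef_rot: [-3.141, -0.006, 0.0]
wrist_force: [-0.4, 0.5, 0.7]
width: 1.0
grip_force: 0.0
[4.24679328e-01 2.25940650e-01 1.92089840e+00 4.59715678e-04
 9.94617113e-01 1.99150629e+00] [0.44209059 0.21309478 0.24206509] [-3.14117965e+00 -5.84091668e-03  5.28771675e-05]
```

```bash
python3 -m crank '[{"jaw":100,"xyz":[0,2,50],"twist":0},{"jaw":100,"xyz":[0,0,50],"twist":0},{"jaw":100,"xyz":[0,0,50],"twist":0},{"jaw":100,"xyz":[0,0,38],"twist":0},{"jaw":100,"xyz":[0,0,20],"twist":0},{"jaw":100,"xyz":[0,0,0],"twist":0}]'; python3 -m crank '[{"jaw":70,"xyz":[0,0,0],"twist":0},{"jaw":70,"xyz":[0,0,0],"twist":0},{"jaw":60,"xyz":[0,0,0],"twist":0},{"jaw":60,"xyz":[0,0,0],"twist":0},{"jaw":60,"xyz":[0,0,0],"twist":0}]' 40
```

```text
time: 3.22
tcp_pos: [0.441, 0.2067, 0.033]
eef_rot: [3.14, -0.002, -0.006]
wrist_force: [0.2, 0.0, 0.3]
width: 0.997
grip_force: 0.0
time: 3.85
tcp_pos: [0.443, 0.2082, 0.0357]
eef_rot: [-3.141, 0.001, -0.003]
wrist_force: [0.7, -3.1, 8.6]
width: 0.747
grip_force: 44.4
```

```bash
python3 -m crank '[{"jaw":60,"xyz":[0,0,-10],"twist":0},{"jaw":60,"xyz":[0,0,-50],"twist":0},{"jaw":60,"xyz":[0,0,-50],"twist":0},{"jaw":60,"xyz":[0,0,-20],"twist":0},{"jaw":60,"xyz":[0,0,0],"twist":0},{"jaw":60,"xyz":[0,0,0],"twist":0}]' 60; python3 - <<'E'
from h import *
import pickle
s=manip.read_state(); print(s['tcp_pos'],s['eef_rot'],s['wrist_force'])
im=[]
for n,w in(("top",(277,240,80,75)),("scene",(290,170,80,75))):
    c=cap(n); pickle.dump(c,open(n+"1.pkl","wb")); x,y,a,b=w
    im.append(cv2.resize(c["pixels"][y:y+b,x:x+a],None,fx=5,fy=5,interpolation=cv2.INTER_CUBIC)); print(w2px(c,s['tcp_pos']))
cv2.imwrite("pics/g1.png",np.hstack(im))
E
```

```text
time: 4.6
tcp_pos: [0.4416, 0.2079, 0.1637]
eef_rot: [3.141, -0.001, -0.002]
wrist_force: [-0.2, 0.4, -1.2]
width: 0.74
grip_force: 67.2
[0.44159362 0.20792572 0.1637412 ] [ 3.14125364e+00 -9.98828562e-04 -1.52365553e-03] [-0.16657555  0.35131887 -1.23026901]
(np.float64(318.6060896976631), np.float64(280.70449229136636))
(np.float64(336.04868517358676), np.float64(229.16217102428226))
```

View pics/g1.png

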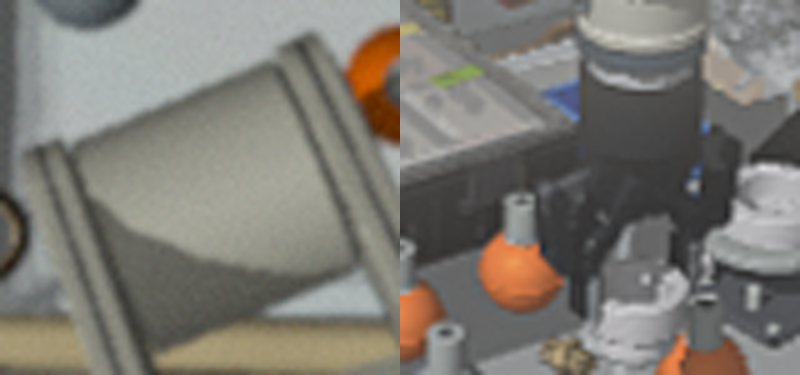

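The cup is held upright: its rim is near scene (338,230). I'll carry it over the cradle and check from near.

```bash
python3 -m crank '[{"jaw":60,"xyz":[20,28,0],"twist":0},{"jaw":60,"xyz":[31,42,0],"twist":0},{"jaw":60,"xyz":[35,47,0],"twist":0},{"jaw":60,"xyz":[35,47,0],"twist":0},{"jaw":60,"xyz":[30,40,0],"twist":0},{"jaw":60,"xyz":[20,27,0],"twist":0},{"jaw":60,"xyz":[6,6,15],"twist":0},{"jaw":60,"xyz":[0,0,0],"twist":0},{"jaw":60,"xyz":[0,0,0],"twist":0},{"jaw":60,"xyz":[0,0,0],"twist":0}]'; python3 - <<'E'
from h import *
import pickle
s=manip.read_state(); T=s['tcp_pos']; print(T,s['eef_rot'],s['wrist_force'])
c=cap("scene"); x,y,a,b=318,140,90,100; k=6
pickle.dump(c,open("scene2.pkl","wb"))
raw=cv2.resize(c["pixels"][y:y+b,x:x+a],None,fx=4.4,fy=6*600/600*0.73333,interpolation=cv2.INTER_CUBIC)
k=4.4; raw=cv2.resize(c["pixels"][y:y+b,x:x+a],None,fx=k,fy=k,interpolation=cv2.INTER_CUBIC); o=raw.copy()
def circ(cx,cy,z,r,col):
    P=[w2px(c,(cx+r*np.cos(t),cy+r*np.sin(t),z)) for t in np.linspace(0,6.2832,60)]
    P=np.array([((u-x+.5)*k,(v-y+.5)*k) for u,v in P]).round().astype(int); cv2.polylines(o,[P],True,col,1)
b0=T[2]-.0357
for z,r in((0,.026),(.022,.033),(.046,.033)): circ(T[0],T[1],b0+z,r,(0,0,255))
for z,r in((.08,.043),(.08,.029),(.056,.043)): circ(.6184,-.0293,z,r,(0,200,0))
cv2.imwrite("pics/n1.png",np.hstack([raw,o]))
E
```

```text
time: 5.95
tcp_pos: [0.6187, -0.0279, 0.1494]
eef_rot: [-3.141, -0.001, 0.0]
wrist_force: [-0.4, 0.2, -1.8]
width: 0.738
grip_force: 67.1
[ 0.618652   -0.02790024  0.1494432 ] [-3.14147386e+00 -1.07564446e-03  4.59867466e-04] [-0.38359928  0.22899143 -1.84183366]
```

View pics/n1.png

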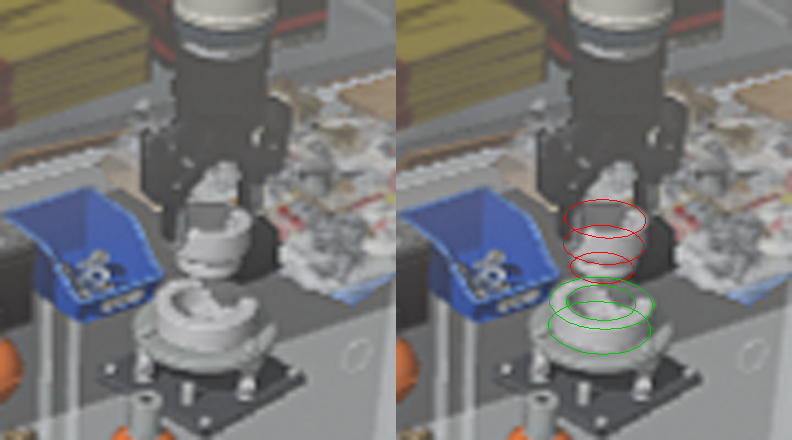

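The drawn outlines match both cups to about 0.5 px: held cup spigot near crop x 208, large rim 155–258. I'll shift 1.5 mm and lower.

```bash
python3 -m crank '[{"jaw":60,"xyz":[0,1.5,12],"twist":0},{"jaw":60,"xyz":[0,0,12],"twist":0},{"jaw":60,"xyz":[0,0,4],"twist":0},{"jaw":60,"xyz":[0,0,3],"twist":0},{"jaw":60,"xyz":[0,0,0],"twist":0}]';  python3 -m crank '[{"jaw":60,"xyz":[0,0,2],"twist":0},{"jaw":60,"xyz":[0,0,2],"twist":0},{"jaw":60,"xyz":[0,0,2],"twist":0},{"jaw":60,"xyz":[0,0,0],"twist":0},{"jaw":60,"xyz":[0,0,0],"twist":0}]'
```

```text
time: 6.62
tcp_pos: [0.6191, -0.0305, 0.1181]
eef_rot: [-3.142, 0.001, 0.0]
wrist_force: [0.4, 0.8, -0.9]
width: 0.74
grip_force: 67.2
time: 7.25
tcp_pos: [0.6191, -0.0304, 0.1124]
eef_rot: [-3.142, 0.001, -0.0]
wrist_force: [0.3, 0.1, -1.9]
width: 0.743
grip_force: 67.2
```

```bash
python3 -m crank '[{"jaw":60,"xyz":[0,0,2],"twist":0},{"jaw":60,"xyz":[0,0,2],"twist":0},{"jaw":60,"xyz":[0,0,2],"twist":0},{"jaw":60,"xyz":[0,0,0],"twist":0},{"jaw":60,"xyz":[0,0,0],"twist":0}]';  python3 -m crank '[{"jaw":60,"xyz":[0,0,2],"twist":0},{"jaw":60,"xyz":[0,0,2],"twist":0},{"jaw":60,"xyz":[0,0,2],"twist":0},{"jaw":60,"xyz":[0,0,0],"twist":0},{"jaw":60,"xyz":[0,0,0],"twist":0}]'
```

```text
time: 7.88
tcp_pos: [0.6191, -0.0305, 0.1063]
eef_rot: [-3.142, 0.001, 0.0]
wrist_force: [0.1, 0.1, -1.1]
width: 0.741
grip_force: 67.2
time: 8.5
tcp_pos: [0.6191, -0.0305, 0.1003]
eef_rot: [3.142, -0.001, 0.0]
wrist_force: [-0.4, 0.3, -1.2]
width: 0.739
grip_force: 67.2
```

No side force, so it's inside the bore. I'll continue until the shoulder seats.

```bash
python3 -m crank '[{"jaw":60,"xyz":[0,0,2],"twist":0},{"jaw":60,"xyz":[0,0,1],"twist":0},{"jaw":60,"xyz":[0,0,1],"twist":0},{"jaw":60,"xyz":[0,0,0],"twist":0},{"jaw":60,"xyz":[0,0,0],"twist":0}]';  python3 -m crank '[{"jaw":60,"xyz":[0,0,1],"twist":0},{"jaw":60,"xyz":[0,0,1],"twist":0},{"jaw":60,"xyz":[0,0,0],"twist":0},{"jaw":60,"xyz":[0,0,0],"twist":0}]'
```

```text
time: 9.12
tcp_pos: [0.6191, -0.0305, 0.0963]
eef_rot: [-3.142, 0.001, -0.0]
wrist_force: [-0.7, -0.0, -0.9]
width: 0.741
grip_force: 67.2
time: 9.62
tcp_pos: [0.6191, -0.0304, 0.0943]
eef_rot: [-3.142, 0.001, 0.0]
wrist_force: [0.8, 0.6, -1.9]
width: 0.743
grip_force: 67.2
```

```bash
for i in 1 2; do python3 -m crank '[{"jaw":60,"xyz":[0,0,1],"twist":0},{"jaw":60,"xyz":[0,0,0],"twist":0},{"jaw":60,"xyz":[0,0,0],"twist":0}]'|egrep "pos|force"; done
```

```text
tcp_pos: [0.6192, -0.0305, 0.094]
wrist_force: [-1.7, 0.7, 4.3]
grip_force: 67.9
tcp_pos: [0.6192, -0.0304, 0.0932]
wrist_force: [-3.8, 1.2, 5.6]
grip_force: 67.9
```

Shoulder contact came at the expected height (TCP 0.094). I'll release, rise, and look from above.

```bash
python3 -m crank '[{"jaw":80,"xyz":[0,0,-1],"twist":0},{"jaw":90,"xyz":[0,0,0],"twist":0},{"jaw":100,"xyz":[0,0,0],"twist":0},{"jaw":100,"xyz":[0,0,0],"twist":0},{"jaw":100,"xyz":[0,0,-10],"twist":0},{"jaw":100,"xyz":[0,0,-40],"twist":0},{"jaw":100,"xyz":[0,0,-50],"twist":0},{"jaw":100,"xyz":[-15,-35,-20],"twist":0},{"jaw":100,"xyz":[-12,-55,0],"twist":0},{"jaw":100,"xyz":[-12,-60,0],"twist":0},{"jaw":60,"xyz":[-10,-60,0],"twist":0},{"jaw":60,"xyz":[-4,-60,0],"twist":0},{"jaw":60,"xyz":[0,-34,0],"twist":0},{"jaw":60,"xyz":[0,0,0],"twist":0},{"jaw":60,"xyz":[0,0,0],"twist":0}]'; python3 - <<'E'
from h import *
import pickle
im=[];k=8
for n,w in(("top",(386,190,50,50)),("scene",(340,180,50,50))):
    c=cap(n); pickle.dump(c,open(n+"3.pkl","wb")); x,y,a,b=w
    o=cv2.resize(c["pixels"][y:y+b,x:x+a],None,fx=k,fy=k,interpolation=cv2.INTER_CUBIC)
    im.append(o)
cv2.imwrite("pics/n3.png",np.hstack(im))
E
```

```text
time: 12.25
tcp_pos: [0.5662, 0.2731, 0.2136]
eef_rot: [3.141, -0.001, -0.0]
wrist_force: [-0.9, -0.7, -0.4]
width: 0.603
grip_force: 0.0
```

View pics/n3.png

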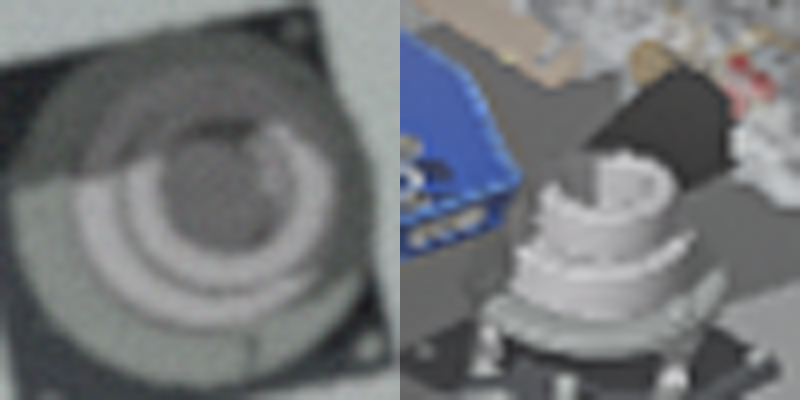

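The medium cup is nested in the large one, with its rim centre near top pixel (414,213). The part in shadow is from the arm. I'll overlay the expected circles numerically, then move to the flask.

```bash
python3 - <<'E'
from h import *
import pickle
c=pickle.load(open("top3.pkl","rb"))
for u,v in((414.1,213),(413.6,213.2)): print(px2w(c,u,v,.104))
def ex(cx,cy,z,r):
    P=np.array([w2px(c,(cx+r*np.cos(t),cy+r*np.sin(t),z)) for t in np.linspace(0,6.28,90)]); P=(P-[386,190]+.5)*8
    print(P.min(0).round(),P.max(0).round())
ex(.6184,-.0293,.08,.043); ex(.6184,-.0293,.104,.033); ex(.6184,-.0293,.104,.022)
s=manip.read_state();print(s['tcp_pos'],s['q'])
E
```

```text
[ 0.61735676 -0.03095069  0.104     ]
[ 0.61682123 -0.02968686  0.104     ]
[77. 62.] [344. 327.]
[119.  82.] [328. 288.]
[154. 116.] [293. 254.]
[0.56636893 0.27242307 0.21350949] [ 4.29486095e-01  4.60636826e-01  1.64358664e+00 -2.26247791e-04
  1.03759021e+00  2.00219064e+00]
```

```bash
python3 -m crank '[{"jaw":60,"xyz":[0,-1.5,40],"twist":0},{"jaw":60,"xyz":[0,0,50],"twist":0},{"jaw":60,"xyz":[0,0,32],"twist":0},{"jaw":60,"xyz":[0,0,15],"twist":0},{"jaw":60,"xyz":[0,0,0],"twist":0},{"jaw":40,"xyz":[0,0,0],"twist":0},{"jaw":30,"xyz":[0,0,0],"twist":0},{"jaw":20,"xyz":[0,0,0],"twist":0},{"jaw":15,"xyz":[0,0,0],"twist":0},{"jaw":15,"xyz":[0,0,0],"twist":0},{"jaw":15,"xyz":[0,0,0],"twist":0}]' 90
```

```text
time: 13.72
tcp_pos: [0.5675, 0.2757, 0.0783]
eef_rot: [-3.14, 0.001, -0.005]
wrist_force: [-0.8, -0.1, 6.5]
width: 0.27
grip_force: 87.9
```

```bash
python3 -m crank '[{"jaw":15,"xyz":[0,0,-10],"twist":0},{"jaw":15,"xyz":[0,0,-40],"twist":0},{"jaw":15,"xyz":[0,0,-50],"twist":0},{"jaw":15,"xyz":[0,0,-35],"twist":0},{"jaw":15,"xyz":[0,0,0],"twist":0},{"jaw":15,"xyz":[0,0,0],"twist":0}]' ; python3 -c "
from h import *
s=manip.read_state();print(s['tcp_pos'],s['eef_rot'],s['q'])"
```

```text
time: 14.48
tcp_pos: [0.5654, 0.2747, 0.2103]
eef_rot: [3.141, -0.001, -0.003]
wrist_force: [-0.5, 0.6, -2.9]
width: 0.274
grip_force: 89.0
[0.56537871 0.27470531 0.21032956] [ 3.14086404e+00 -9.08120503e-04 -2.54640233e-03] [4.33344272e-01 4.65125122e-01 1.64453696e+00 2.46396272e-05
 1.03370761e+00 2.00470623e+00]
```

```bash
python3 -m crank '[{"jaw":15,"xyz":[4,25,0],"twist":0},{"jaw":15,"xyz":[8,40,0],"twist":0},{"jaw":15,"xyz":[8,50,0],"twist":0},{"jaw":15,"xyz":[8,50,0],"twist":0},{"jaw":15,"xyz":[8,50,0],"twist":0},{"jaw":15,"xyz":[8,45,0],"twist":0},{"jaw":15,"xyz":[5,30,0],"twist":0},{"jaw":15,"xyz":[3,14,0],"twist":0},{"jaw":15,"xyz":[0,0,0],"twist":0},{"jaw":15,"xyz":[0,0,0],"twist":0},{"jaw":15,"xyz":[0,0,0],"twist":0}]' ; python3 - <<'E'
from h import *
s=manip.read_state(); T=s['tcp_pos']; print(T)
c=cap("scene"); x,y,a,b=320,130,80,110; k=5
raw=cv2.resize(c["pixels"][y:y+b,x:x+a],None,fx=k,fy=k,interpolation=cv2.INTER_CUBIC); o=raw.copy()
def circ(cx,cy,z,r,col):
    P=[w2px(c,(cx+r*np.cos(t),cy+r*np.sin(t),z)) for t in np.linspace(0,6.2832,60)]
    P=np.array([((u-x+.5)*k,(v-y+.5)*k) for u,v in P]).round().astype(int); cv2.polylines(o,[P],True,col,1)
b0=T[2]-.0775
for z,r in((0,.0135),(.029,.032),(.088,.013)): circ(T[0],T[1],b0+z,r,(0,0,255))
for z,r in((.104,.033),(.104,.022),(.08,.043)): circ(.618,-.03,z,r,(0,200,0))
cv2.imwrite("pics/f1.png",np.hstack([raw,o]))
E
```

```text
time: 15.85
tcp_pos: [0.6179, -0.0277, 0.2112]
eef_rot: [-3.141, -0.001, 0.001]
wrist_force: [1.0, 0.1, -3.2]
width: 0.269
grip_force: 89.1
[ 0.61790299 -0.0277149   0.21118741]
```

View pics/f1.png

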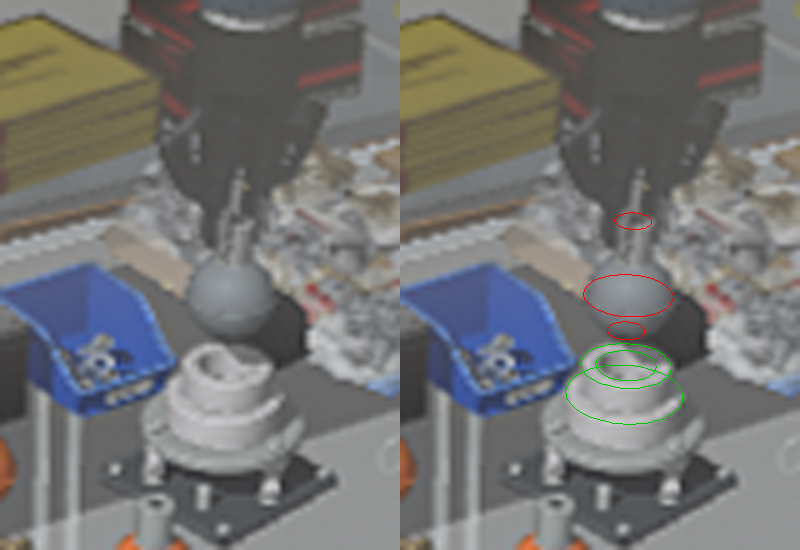

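Flask ball is at crop (231,297), rim at (225,366): about 2 mm apart at most, which the seat will centre. I'll lower to contact and watch the side forces.

```bash
python3 -m crank '[{"jaw":15,"xyz":[1,1.5,15],"twist":0},{"jaw":15,"xyz":[0,0,12],"twist":0},{"jaw":15,"xyz":[0,0,5],"twist":0},{"jaw":15,"xyz":[0,0,0],"twist":0},{"jaw":15,"xyz":[0,0,0],"twist":0}]' |egrep "pos|force";for i in 1 2 3 4 5; do python3 -m crank '[{"jaw":15,"xyz":[0,0,2],"twist":0},{"jaw":15,"xyz":[0,0,0],"twist":0},{"jaw":15,"xyz":[0,0,0],"twist":0}]'|egrep "pos|wrist_f"; done
```

```text
tcp_pos: [0.6193, -0.0305, 0.1795]
wrist_force: [-0.3, -1.1, -2.9]
grip_force: 89.1
tcp_pos: [0.6192, -0.0304, 0.1775]
wrist_force: [-0.7, 0.3, -2.0]
tcp_pos: [0.6193, -0.0305, 0.1755]
wrist_force: [0.3, -0.2, -1.5]
tcp_pos: [0.6195, -0.0305, 0.1737]
wrist_force: [-0.4, -0.2, 4.0]
tcp_pos: [0.6193, -0.0305, 0.1715]
wrist_force: [1.8, 0.6, 4.9]
tcp_pos: [0.6194, -0.0305, 0.1696]
wrist_force: [0.8, -0.9, 6.2]
```

```bash
for i in 1 2 3 4 5; do python3 -m crank '[{"jaw":15,"xyz":[0,0,2],"twist":0},{"jaw":15,"xyz":[0,0,0],"twist":0},{"jaw":15,"xyz":[0,0,0],"twist":0}]' 110|egrep "pos|wrist_f"; done
```

```text
tcp_pos: [0.6194, -0.0305, 0.1677]
wrist_force: [-0.4, -0.9, 6.3]
tcp_pos: [0.6195, -0.0305, 0.1658]
wrist_force: [-0.1, -1.5, 7.0]
tcp_pos: [0.6195, -0.0305, 0.164]
wrist_force: [-0.4, -0.6, 8.3]
tcp_pos: [0.6196, -0.0305, 0.1621]
wrist_force: [-0.5, -0.2, 8.8]
tcp_pos: [0.6196, -0.0305, 0.1602]
wrist_force: [-0.5, -0.8, 9.8]
```

```bash
for i in 1 2 3 4; do python3 -m crank '[{"jaw":15,"xyz":[0,0,1],"twist":0},{"jaw":15,"xyz":[0,0,0],"twist":0},{"jaw":15,"xyz":[0,0,0],"twist":0}]'|egrep "pos|wrist_f"; done
```

```text
tcp_pos: [0.6196, -0.0305, 0.1593]
wrist_force: [0.5, -1.2, 10.7]
tcp_pos: [0.6197, -0.0305, 0.1583]
wrist_force: [0.1, -0.7, 9.9]
tcp_pos: [0.6197, -0.0305, 0.1574]
wrist_force: [-0.2, 0.4, 11.0]
tcp_pos: [0.6199, -0.0305, 0.1571]
wrist_force: [-2.4, -0.8, 15.6]
```

```bash
for i in 1 2; do python3 -m crank '[{"jaw":15,"xyz":[0,0,1],"twist":0},{"jaw":15,"xyz":[0,0,0],"twist":0},{"jaw":15,"xyz":[0,0,0],"twist":0},{"jaw":15,"xyz":[0,0,0],"twist":0}]'; done; python3 - <<'E'
from h import *
c=cap("scene"); x,y,a,b=320,130,80,110; k=5
cv2.imwrite("pics/f2.png",cv2.resize(c["pixels"][y:y+b,x:x+a],None,fx=k,fy=k,interpolation=cv2.INTER_CUBIC))
E
```

```text
time: 22.28
tcp_pos: [0.6202, -0.0305, 0.1569]
eef_rot: [3.141, -0.001, 0.005]
wrist_force: [-4.0, -0.4, 22.2]
width: 0.261
grip_force: 109.9
time: 22.78
tcp_pos: [0.6205, -0.0305, 0.1568]
eef_rot: [3.141, -0.001, 0.006]
wrist_force: [-5.9, -0.3, 28.1]
width: 0.261
grip_force: 110.6
```

View pics/f2.png

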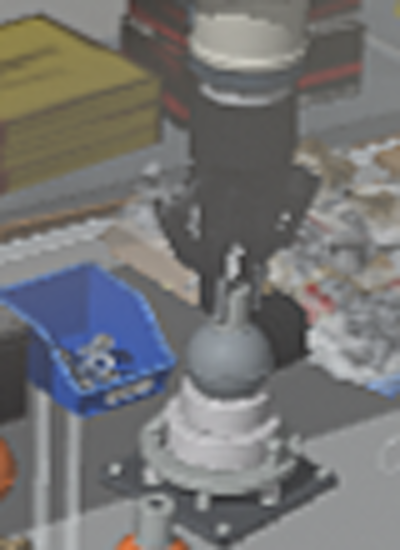

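The flask sits upright on the nested cup, ball at crop (230,357). The ring is down on its studs, and the force climbs steeply with no further travel (28 N). I'm handing in.

```bash
python3 -c "
from bench import manip;print(manip.job_done())"
```

```text
the job is handed in; nothing more can be done
None
```

The medium cup is nested in the large cup and released, and the hand is still holding the flask down on its rim with the ring on its stops at about 28 N; the job was handed in at about 23 s, and no verdict was returned.

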